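Load a sample tube and hold the draw-off plunger at its mark

TASK

Move the orange-capped sample tube from the blue rack into the sampler's well, upright and fully down, and let go of it. Then grip the black handle of the spring-return plunger, pull it out until the red pointer lies wholly over the green mark, and finish while still holding it there: do not let go, it springs back. Leave the other tubes where they are in the rack and do not disturb anything else on the bench.

Things in the scene. Friction and masses are not known exactly. Their poses are not given: they have to be found in the camera images.
- tube_mid (a point): the sample tube to load: upright clear glass tube with a white label and an ORANGE cap (the top 21 mm), 24 mm diameter, 92 mm tall overall, 30 to 65 g. Point at its centre, half-way up (46 mm above its underside); its z axis points along the tube to the cap. It starts in any one of the four rack holes, standing 30 mm deep, with 62 mm sticking out
- rack: fixed blue rack block, 70 (x) x 250 (y) x 45 mm high, four holes in a row along its own y axis at y = -84, -28, 28, 84 mm, each 26.5 mm diameter and 30 mm deep. Origin at the centre of its underside, on the bench; the row's neighbours are 56 mm apart, so the free sides of a tube are along the rack's x axis
- well_mouth (a point): centre of the mouth of the sampler's one sample well: a hole 26.5 mm diameter (2 mm chamfer), 30 mm deep, in a 64 x 64 mm aluminium block whose top is 54 mm above the bench. z is up, x and y are the sampler's axes. A tube fully down has its centre 16 mm above this point
- sampler: fixed manual sampler: grey base plate 350 (x) x 240 (y) x 14 mm; white housing at the rear, 88 mm high, x = 90 to 200, y = -100 to 80 mm. Origin on the bench; +x points to the housing, away from the robot. The handle is pulled along -x. Well at x = -50, y = -60 mm; closed handle at x = -30, y = 50 mm; white scale rail (top 30 mm above the bench) along x at y = 112 mm
- handle (a point): grip point on the plunger's black handle: an upright flat bar 14 mm thick (sampler's x) x 56 mm wide (sampler's y), from 35 to 112 mm above the bench; the point is on its mid-plane, 90 mm above the bench, and moves with it. Its x, y, z axes are the sampler's. A 10 mm thick steel rod leaves its rear (+x) side at 52 mm height (top 57 mm) into a steel barrel 36 mm in diameter whose mouth is 80 mm behind the closed handle. Free space on both faces above the rod for a finger
- pointer (a point): point on the red pointer, a 4 mm wide bar fixed to the handle that reaches sideways (+y of the sampler) over the scale rail, level with the handle's mid-plane; the point is on its underside over the middle of the rail, 62 mm to the side of the handle point
- mark_mid (a point): centre of the top of the green mark, a fixed plate 14 mm long (x) x 30 mm (y) x 4 mm on the white scale rail, 45 to 75 mm nearer the robot than the closed pointer; x, y, z axes are the sampler's. The red pointer is at the mark when this point and the pointer point have the same x in the sampler's frame; wholly over the green means within 5 mm
- plunger (a joint): how far the plunger is pulled out, in m: 0 fully in (where it starts), 0.10 at the stop. A spring pulls it back in with 3.3 N at 0 plus 110 N per metre (about 8 N at 45 mm, 12 N at 75 mm); let go, it returns to 0
- tube_white_mid (a point): white-capped tube, same size as the orange-capped tube; bystander in the rack; point at its centre, half-way up
- tube_grey_mid (a point): grey-capped tube, same size as the orange-capped tube; bystander in the rack; point at its centre, half-way up
- tube_black_mid (a point): black-capped tube, same size as the orange-capped tube; bystander in the rack; point at its centre, half-way up
- amber_bottle_c (a point): bystander: amber reagent bottle, 68 mm diameter, 150 mm tall; point at half height
- beaker_c (a point): bystander: clear open beaker, 70 mm diameter, 90 mm tall; point at half height
- jar_c (a point): bystander: small jar with blue lid, 48 mm diameter, 55 mm tall; point at half height
- tip_box_c (a point): bystander: grey pipette-tip box with a clear lid, 90 x 125 x 77 mm; point at half height
- pen_c (a point): bystander: blue marker pen, 14 mm thick and 140 mm long, lying on the bench on the robot's side of the rack; point at its middle
There are look-alikes about, which are no part of the job. What is shaped like the part that bears tube_mid but pink, purple or yellow is not meant.

How it is judged:
On the way, in this order (a step that is already met when the one before it is completed fails the run):
1. the orange-capped tube stands fully down in the sampler's well, let go (horizontal distance between tube_mid and well_mouth below 0.008 m and z of tube_mid in the frame of well_mouth between 0.01 and 0.02 m and angle between tube_mid's own z axis and vertical below 0.15 rad and contact force between the fingers and tube below 0.05 N), for 0.2 s.
2. the plunger is held by the fingers with the pointer over the green mark (x of pointer in the frame of mark_mid between -0.0055 and 0.0055 m and contact force between the fingers and plunger above 2 N), for 0.5 s.
At the end, for the whole second after the job is handed in: The orange-capped tube stands fully down in the well (centre 10 to 20 mm above the mouth, within 8 mm of its axis, tilt under 0.15 rad) and the fingers still hold the plunger at rest (over 2 N, under 10 mm/s), the red pointer within 5.5 mm of the green mark's middle along the pull (all of step 2 and horizontal distance between tube_mid and well_mouth below 0.008 m and z of tube_mid in the frame of well_mouth between 0.01 and 0.02 m and angle between tube_mid's own z axis and vertical below 0.15 rad and velocity of joint plunger between -0.01 and 0.01 m/s); the arm keeps its last pose, push and grip.
It fails at once if another tube is lifted or moved more than 20 mm (distance of any of tube_white_mid, tube_grey_mid, tube_black_mid from where it was at the start of the episode above 0.02 m).
It fails at once if a bystander is moved more than 30 mm (distance of any of amber_bottle_c, beaker_c, jar_c, tip_box_c, pen_c from where it was at the start of the episode above 0.03 m).
It also fails if it takes over 51 s, if anything falls off the work surface, if the arm or the gripper's body presses on something with over 40 N, if the wrist force passes 120 N, or if a joint passes its speed limit or range.

ROBOT

A 7-joint arm with a two-finger parallel gripper is mounted at the origin on the work surface. World frame = base frame: x ahead of the robot, y to its left, z up, the work surface at z = 0. Lengths are in m, angles in rad, forces in N, time in s.
With the tool pointing down it reaches from about 0.35 to 0.9 m from the base axis. Payload 19.9 kg.
Tool frame: the origin (TCP) lies on the centre line of the jaws, within the pads' length; the fingertips stand 25 mm ahead of it and the grasp point (between the pads) lies 6 mm ahead of it; z points along the fingers, y is the direction in which the jaws open and shut (so a half turn about z gives the same grasp; the last joint's range is limited). The gripper opens to 85 mm and grips with 20 to 120 N. Pads are 22 mm wide; open, the fingers measure 114 mm over their backs; the gripper's body (76 mm by 85 mm) begins 54 mm behind the grasp point. The pads swing forward as they close: fully open they stand 13 mm farther back than shut.
Start: joints at [-1.31, 0.417, -0.01, 1.614, 0.005, 1.111, -0.053], TCP at [0.186, 0.597, 0.256] pointing down, gripper open.
Joint ranges: [-2.81, 2.81], [-0.39, 2.02], [-1.27, 1.25], [0.06, 2.57], [-1.19, 4.33], [0.19, 2], [-2.82, 2.82]. Speed limits (rad/s): [1.89, 1.89, 2.39, 2.39, 3.01, 3.01, 3.01].

INTERFACE

Orientations are given as [roll, pitch, yaw] about the fixed x, y, z axes, in that order (R = Rz(yaw) Ry(pitch) Rx(roll)).
In Python, from cell import get_obs, get_image, close_job gives the robot as it stands.
- The arm moves only by the tool servo_tool, never from a script. Its argument "targets" is a list of rows, each a list of 3 entries, a list of its own where there are three numbers: the shift along the tool's x, y, z in mm, then the turn, a rotation vector about the tool's x, y, z in rad, then the finger opening in mm, from 0 to 85.4. In form: [[[tx, ty, tz], [wx, wy, wz], gripper], ...]. A call has 1 to 20 rows; each row shifts and turns the commanded pose from where the row before left it, along the tool's axes as they then stand; what a row does not reach is not made up. A row lasts 1/10 s, in which the tool goes at most 50 mm and 8.59 degrees, less where a joint would pass 70% of its speed; a pose out of reach is approached as far as the arm can. A call is refused whole if a number of a shift passes 50 or a number of a turn 0.15, either way. A call with a gripper value outside its range is refused whole. The fingers move at their own pace and stop on an object; "squeeze" is the grip in N (left out, the last holds). Time passes only in rows, so rows that do not move let the fingers close. It gives the time, the measured TCP pose, the force and the opening at its end, in the units of the state.
- get_obs(): the state, without advancing time (a new reading comes with each control period).
- get_image(name): name is "scene" or "top" or "wrist"; returns a dict with "color" (480x640x3 uint8, red, green, blue), "z_map" (480x640 float32, m along the optical axis (not along the pixel's ray), 0 where there is no reading), "camera_matrix" (3x3 intrinsics, pixels), "T" (4x4, takes a point from camera to world coordinates). Camera axes: x right, y up, looking along -z (the intrinsics and any distortion apply to the point x, -y, -z); pixel columns grow to the right and rows downward; lengths in m; the calibration is good to about 2 mm. A picture is of the moment at which its call begins.
- close_job(): hands the job in, once; it reports no verdict.
The state is a dict: "time": time; "q": joint angles; "joint_velocities": joint speeds; "joint_torque": joint torques, N m; "tool_pos": TCP position; "orientation": TCP orientation; "ft_force": force on the tool from outside, world axes, zero at the start; "moment": the same for the moment, N m; "grip_width": finger opening in m.
Only numpy, scipy, OpenCV 4.12 (cv2) and the standard library are available. Lean on these libraries where they do the work, as an engineer would, in place of code of your own. Each camera call takes 0.05 s, during which the arm holds its last target.

## Working session

There is one attempt and no reset: what is moved stays moved. The work goes in short steps, Python scripts to look and compute and a tool call to move; the robot and the scene stay as the last step left them, time stands still between calls to the robot, and variables do not carry over. Pictures are saved under pics/ and viewed, and the job is handed in when it is done.

Besides the shell and the picture viewer there is one more tool, called after ">>>" as name(argument=value, ...), one argument or row to a line, values as JSON. servo_tool: Moves the arm, as the interface text tells. Its arguments: {"type":"object","properties":{"targets":{"type":"array","items":{"type":"array"}},"squeeze":{"type":"number"}},"required":["targets"]}

```bash
mkdir -p pics; ls
python3 - <<'E'
from cell import *
import cv2
o=get_obs(); print(o)
for n in("scene","top","wrist"):
    d=get_image(n); cv2.imwrite(f"pics/{n}0.png",d["color"][...,::-1]); print(n,d["camera_matrix"].tolist(),d["T"].round(4).tolist())
E
```

```text
pics
{'time': 0.0, 'q': array([-1.30950137,  0.41798192, -0.01034908,  1.61418877,  0.00467192,
        1.11072527, -0.05299882]), 'joint_velocities': array([-9.24032162e-04,  1.53197846e-03, -1.95831650e-03,  8.08246773e-05,
       -2.89498375e-05, -8.14542965e-05,  6.44719447e-04]), 'joint_torque': array([ 1.23816710e-03, -8.64442992e+01,  6.79363925e-01, -4.34891474e+01,
        1.91388326e-02,  7.46013393e-03,  4.67291682e-05]), 'tool_pos': array([0.18624506, 0.59625573, 0.25564895]), 'orientation': array([-3.14031448e+00,  5.04551394e-05,  2.83883685e+00]), 'ft_force': array([-0.36525879,  0.49155122, -0.66635539]), 'moment': array([-0.01894612, -0.03275414, -0.02406117]), 'grip_width': 0.08545124149833805}
scene [[495.1382544448016, 0.0, 317.37091765860987], [0.0, 495.1382544448016, 240.6253309740599], [0.0, 0.0, 1.0]] [[-0.8005, -0.3102, 0.5129, 1.0261], [0.5992, -0.4314, 0.6744, 0.5554], [0.0121, 0.8471, 0.5312, 0.537], [0.0, 0.0, 0.0, 1.0]]
top [[447.3633250311402, 0.0, 317.0143949727901], [0.0, 447.3633250311402, 241.3700427030282], [0.0, 0.0, 1.0]] [[-0.0248, 0.9964, -0.0811, 0.4888], [-0.9995, -0.0261, -0.0152, -0.0431], [-0.0173, 0.0807, 0.9966, 0.8763], [0.0, 0.0, 0.0, 1.0]]
wrist [[425.7055332466546, 0.0, 326.25458861793453], [0.0, 425.7055332466546, 239.92396422023896], [0.0, 0.0, 1.0]] [[0.2985, -0.9036, -0.3073, 0.1074], [0.9544, 0.2825, 0.0967, 0.6214], [-0.0006, -0.3222, 0.9467, 0.3722], [0.0, 0.0, 0.0, 1.0]]
```

View pics/top0.png

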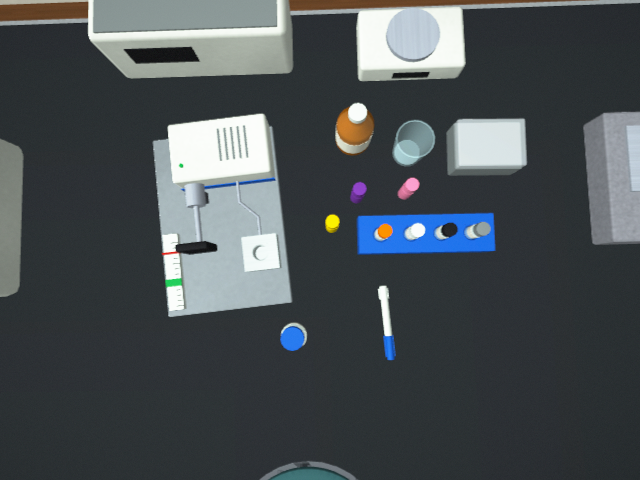

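View pics/scene0.png

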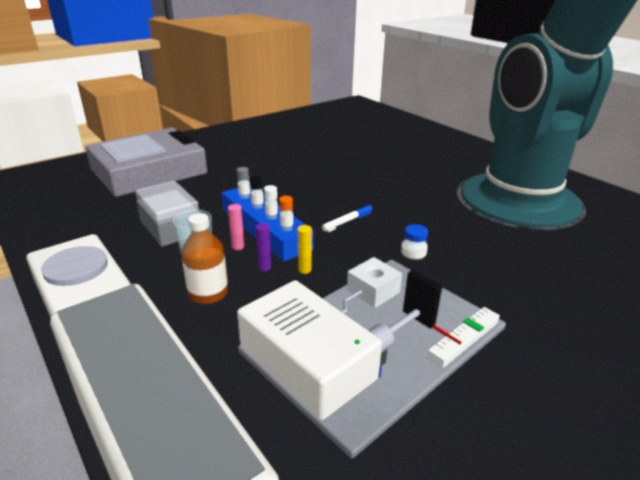

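View pics/wrist0.png

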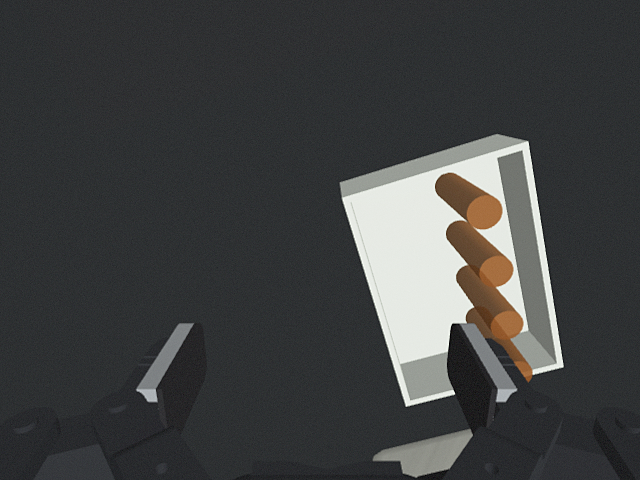

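```bash
cat > h.py <<'E'
import numpy as np, cv2
from cell import *
def ray(d,uv,z):
    K,T=d["camera_matrix"],d["T"]; uv=np.atleast_2d(np.asarray(uv,float))
    c=np.c_[(uv[:,0]-K[0,2])/K[0,0],-(uv[:,1]-K[1,2])/K[1,1],-np.ones(len(uv))]
    w=c@T[:3,:3].T; s=(z-T[2,3])/w[:,2]; return T[:3,3]+w*s[:,None]
def depthpt(d,uv):
    K,T=d["camera_matrix"],d["T"]; u,v=uv; Z=d["z_map"][int(round(v)),int(round(u))]
    return T[:3,:3]@np.array([(u-K[0,2])/K[0,0]*Z,-(v-K[1,2])/K[1,1]*Z,-Z])+T[:3,3]
def hsv(d): return cv2.cvtColor(d["color"],cv2.COLOR_RGB2HSV)
def blobs(m,amin=15):
    m=m.astype(np.uint8); n,l,s,c=cv2.connectedComponentsWithStats(m)
    return [(int(s[i,4]),c[i].round(1),(l==i)) for i in range(1,n) if s[i,4]>=amin]
def mask(H,lo,hi): return cv2.inRange(H,np.array(lo),np.array(hi))>0
E
python3 - <<'E'
from h import *
d=get_image("top"); H=hsv(d)
for nm,lo,hi in [("orange",(5,180,150),(18,255,255)),("blue",(105,150,100),(125,255,255)),("green",(50,100,50),(80,255,255)),("red",(0,170,80),(3,255,255)),("yellow",(22,150,150),(32,255,255))]:
    for a,c,m in blobs(mask(H,lo,hi)):
        ys,xs=np.nonzero(m); r=cv2.minAreaRect(np.c_[xs,ys].astype(np.float32))
        print(nm,a,c,"rect",cv2.boxPoints(r).round(1).tolist(),"depth",depthpt(d,c).round(3))
def up(n,x0,x1,y0,y1,k):
    cv2.imwrite(n,cv2.resize(d["color"][y0:y1,x0:x1,::-1],None,fx=k,fy=k,interpolation=cv2.INTER_CUBIC))
up("pics/t_s.png",150,300,170,320,4); up("pics/t_r.png",320,500,170,260,4)
E
```

```text
orange 529 [349.  129.1] rect [[329.0, 125.0], [345.0, 109.0], [368.5, 132.5], [352.5, 148.5]] depth [ 0.746 -0.092  0.114]
orange 145 [384.4 230.7] rect [[375.5, 231.5], [385.0, 222.0], [393.5, 230.5], [384.0, 240.0]] depth [ 0.567 -0.148  0.106]
blue 85 [256.6 180.6] rect [[238.8000030517578, 181.60000610351562], [273.8999938964844, 177.39999389648438], [274.20001220703125, 179.6999969482422], [239.10000610351562, 183.89999389648438]] depth [0.678 0.083 0.028]
blue 74 [219.5 185.2] rect [[204.0, 186.0], [234.89999389648438, 182.10000610351562], [235.1999969482422, 184.39999389648438], [204.3000030517578, 188.1999969482422]] depth [0.67  0.154 0.033]
blue 4274 [423.3 233.9] rect [[356.20001220703125, 215.0], [494.3999938964844, 212.1999969482422], [495.20001220703125, 251.39999389648438], [357.0, 254.3000030517578]] depth [ 0.559 -0.215  0.107]
blue 456 [291.8 338.5] rect [[280.0, 326.0], [303.0, 326.0], [303.0, 350.0], [280.0, 350.0]] depth [0.38  0.019 0.056]
blue 253 [389.2 347. ] rect [[382.6000061035156, 336.0], [393.20001220703125, 334.8999938964844], [395.8999938964844, 358.70001220703125], [385.20001220703125, 359.8999938964844]] depth [ 0.355 -0.161  0.015]
green 121 [173.  282.2] rect [[164.1999969482422, 279.79998779296875], [181.0, 277.79998779296875], [181.8000030517578, 284.6000061035156], [165.10000610351562, 286.70001220703125]] depth [0.487 0.244 0.032]
red 18 [168.3 252.7] rect [[161.89999389648438, 253.0], [175.89999389648438, 251.3000030517578], [176.0, 252.39999389648438], [162.0, 254.10000610351562]] depth [0.543 0.249 0.044]
yellow 192 [331.6 222.6] rect [[325.0, 215.0], [339.0, 215.0], [339.0, 232.0], [325.0, 232.0]] depth [ 0.585 -0.058  0.094]
```

View pics/t_s.png

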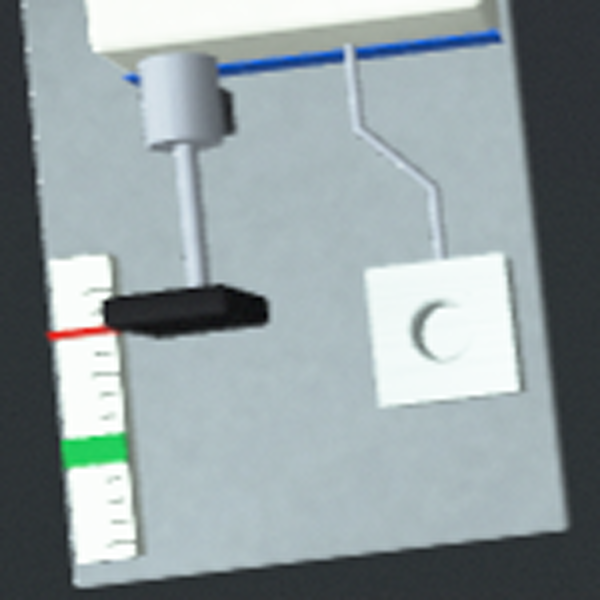

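View pics/t_r.png

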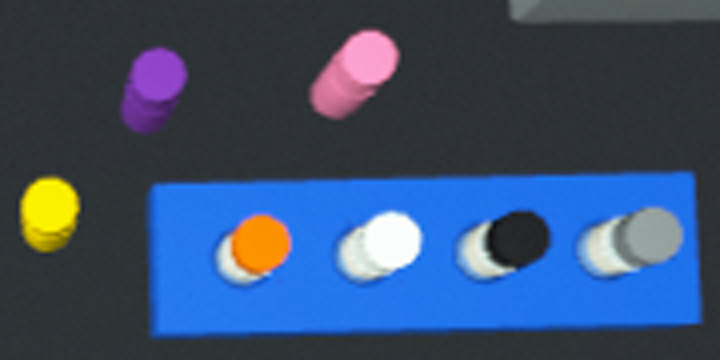

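```bash
cat > m.py <<'E'
from h import *
d=get_image("top"); H=hsv(d)
m=mask(H,(5,180,150),(18,255,255)); b=[x for x in blobs(m) if abs(x[1][0]-384)<9][0]
ys,xs=np.nonzero(b[2]); (cx,cy),r=cv2.minEnclosingCircle(np.c_[xs,ys].astype(np.float32))
print("orange top",cx,cy,r,ray(d,(cx,cy),.107),"diam m",2*r/447*.77)
rk=ray(d,[[356.2,215],[494.4,212.2],[495.2,251.4],[357,254.3]],.045); c=rk.mean(0)
e=rk[0]-rk[1]; print("rack c",c,"yaw of +y",np.arctan2(-e[0],e[1]),"len",np.linalg.norm(e),np.linalg.norm(rk[0]-rk[3]))
f=lambda p:np.array(p)/4+[150,170]-.375
w=ray(d,f([[365,268],[505,252],[522,390],[380,407]]),.054)
print("well block c",w.mean(0),"sides",[np.linalg.norm(w[i]-w[i-1]).round(4) for i in range(4)],
 "yaws",[np.arctan2(*(w[i]-w[j])[[1,0]]).round(3) for i,j in((0,3),(1,2))],[np.arctan2(-(w[i]-w[j])[0],(w[i]-w[j])[1]).round(3) for i,j in((0,1),(3,2))])
# hole: dark crescent ; use ring approx
print("hole",ray(d,f([[412,332]]),.054))
g=ray(d,[[164.2,279.8],[181,277.8],[181.8,284.6],[165.1,286.7]],.034); print("green",g.mean(0),np.linalg.norm(g[0]-g[1]),np.linalg.norm(g[0]-g[3]))
print("red",ray(d,[[162,253.5],[176,251.8]],.042))
h=ray(d,f([[103,305],[160,337],[106,328],[270,322],[268,300]]),.112);print("handle top",h)
E
python3 m.py
```

```text
orange top 384.3333435058594 230.6666717529297 6.871947288513184 [[ 0.56686442 -0.14788858  0.107     ]] diam m 0.023675165155056604
rack c [ 0.56646801 -0.2325591   0.045     ] yaw of +y -0.006792902704136591 len 0.25701044751556507 0.0735955042828731
well block c [0.53899651 0.07442683 0.054     ] sides [np.float64(0.0647), np.float64(0.0653), np.float64(0.0643), np.float64(0.0658)] yaws [np.float64(0.096), np.float64(0.105)] [np.float64(0.088), np.float64(0.094)]
hole [[0.53799388 0.08875467 0.054     ]]
green [0.48718341 0.24316321 0.034     ] 0.032008126335021266 0.01312200346576427
red [[0.54146553 0.26133499 0.042     ]
 [0.54398211 0.23489887 0.042     ]]
handle top [[0.54960075 0.21266494 0.112     ]
 [0.53516908 0.1880274  0.112     ]
 [0.53964588 0.2113589  0.112     ]
 [0.54039928 0.14053837 0.112     ]
 [0.54989929 0.14133789 0.112     ]]
```

The top view shows the orange tube at (384,231) in the rack's left end hole. Its measured position is (0.567, -0.148), and it stands up to 107 mm. The well block is at (260,253). The handle, red pointer and green mark are at (195,247), (168,253) and (173,282). The measured sizes agree with the given ones, so I move over the tube.

>>> servo_tool(
  targets=[
    [[-29, -30, 0], [0, 0, 0], 85],
    [[-29, -30, 0], [0, 0, 0], 85],
    [[-29, -30, 0], [0, 0, 0], 85],
    [[-29, -30, 0], [0, 0, 0], 85],
    [[-29, -30, 0], [0, 0, 0], 85],
    [[-29, -30, 0], [0, 0, 0], 85],
    [[-29, -30, 0], [0, 0, 0], 85],
    [[-29, -30, 0], [0, 0, 0], 85],
    [[-29, -30, 0], [0, 0, 0], 85],
    [[-29, -30, 0], [0, 0, 0], 85],
    [[-29, -30, 0], [0, 0, 0], 85],
    [[-29, -30, 0], [0, 0, 0], 85],
    [[-29, -30, 0], [0, 0, 0], 85],
    [[-29, -30, 0], [0, 0, 0], 85],
    [[-29, -30, 0], [0, 0, 0], 85],
    [[-29, -30, 0], [0, 0, 0], 85],
    [[-29, -30, 0], [0, 0, 0], 85],
    [[-29, -30, 0], [0, 0, 0], 85],
    [[-29, -30, 0], [0, 0, 0], 85],
    [[-29, -30, 0], [0, 0, 0], 85],
  ],
)

```text
time: 2.25
tool_pos: [0.5616, -0.1506, 0.2563]
orientation: [3.142, 0.0, 2.839]
ft_force: [-0.0, 0.5, 0.7]
grip_width: 0.0848
```

>>> servo_tool(
  targets=[
    [[0, 0, 0], [0, 0, 0.1], 85],
    [[0, 0, 0], [0, 0, 0.1], 85],
    [[0, 0, 0], [0, 0, 0.1], 85],
    [[0, 0, 0], [0, 0, 0.1], 85],
    [[0, 0, 0], [0, 0, 0.1], 85],
    [[0, 0, 0], [0, 0, 0.1], 85],
    [[0, 0, 0], [0, 0, 0.1], 85],
    [[0, 0, 0], [0, 0, 0.1], 85],
    [[0, 0, 0], [0, 0, 0.1], 85],
    [[0, 0, 0], [0, 0, 0.1], 85],
    [[0, 0, 0], [0, 0, 0.1], 85],
    [[0, 0, 0], [0, 0, 0.1], 85],
    [[0, 0, 0], [0, 0, 0.068], 85],
    [[0, 0, 0], [0, 0, 0], 85],
    [[0, 0, 0], [0, 0, 0], 85],
  ],
)

```text
time: 3.75
tool_pos: [0.5611, -0.1489, 0.2563]
orientation: [-3.141, 0.0, 1.573]
ft_force: [-0.5, -0.8, -0.3]
grip_width: 0.0851
```

Run:
```python
from h import *
o=get_obs(); print(o["time"],o["tool_pos"],o["orientation"],o["q"].round(3))
for n in ("wrist","scene","top"):
    d=get_image(n); cv2.imwrite(f"pics/{n}1.png",d["color"][...,::-1])
    H=hsv(d)
    for a,c,m in blobs(mask(H,(5,180,150),(18,255,255))): 
        ys,xs=np.nonzero(m);(cc,r)=cv2.minEnclosingCircle(np.c_[xs,ys].astype(np.float32)); print(n,a,c,cc,r,ray(d,cc,.107))
```

```text
3.75 [ 0.56105682 -0.14894283  0.25626641] [-3.14144403e+00  7.14180090e-05  1.57323942e+00] [-0.41   0.435  0.81   1.749 -0.348  1.108  0.513]
wrist 29 [556.3 109.4] (556.5, 111.0) 12.619529724121094 [[ 0.69886854 -0.07440443  0.107     ]]
wrist 114 [337.6 212. ] (336.4543762207031, 220.99429321289062) 16.57626724243164 [[ 0.56795427 -0.14308491  0.107     ]]
scene 155 [39.2 12. ] (38.657142639160156, 9.835714340209961) 11.193285942077637 [[ 0.40486334 -3.08729753  0.107     ]]
scene 163 [286.1 202.4] (285.5454406738281, 202.5454559326172) 7.842564105987549 [[ 0.5791765  -0.13181563  0.107     ]]
scene 699 [206.9 253.8] (204.70474243164062, 251.60166931152344) 18.118274688720703 [[ 0.7742103  -0.06787967  0.107     ]]
top 533 [348.9 129. ] (351.7333984375, 125.49461364746094) 16.922452926635742 [[ 0.75435469 -0.0975403   0.107     ]]
```

View pics/wrist1.png

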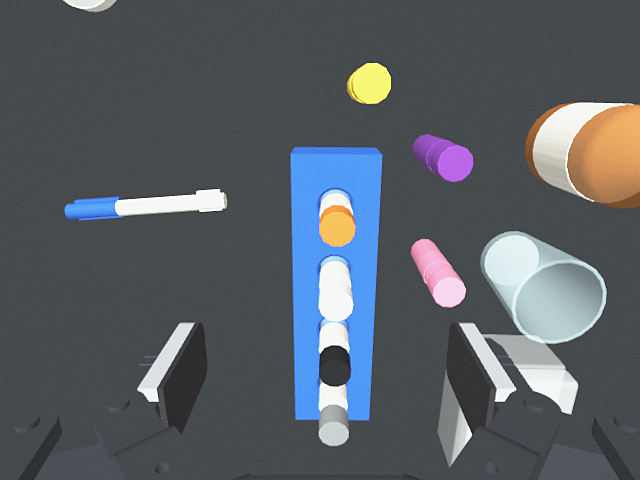

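The wrist view shows the orange cap's top disc centred near (337,226) and the yellow look-alike well clear at (370,83). I refine the cap's position from the disc.

Run:
```python
from h import *
d=get_image("wrist"); H=hsv(d)
m=mask(H,(5,100,120),(22,255,255)); m[:190]=0;m[260:]=0;m[:,400:]=0
ys,xs=np.nonzero(m); print(xs.min(),xs.max(),ys.min(),ys.max())
# top disc: bottom arc of blob; radius from width
r=(xs.max()-xs.min()+1)/2; c=((xs.min()+xs.max())/2, ys.max()-r+.5); print(c,r,ray(d,c,.107), "edges",ray(d,[[xs.min(),c[1]],[xs.max()+1,c[1]]],.107))
b=mask(H,(105,130,80),(125,255,255)); b[:140]=0
for y in (170,): 
    x=np.nonzero(b[y])[0];x=x[(x>250)&(x<420)]; print(y,x.min(),x.max(),ray(d,[[x.min(),y],[x.max(),y]],.045))
print("camera depth cap",depthpt(d,c))
```

```text
320 354 205 245
(np.float64(337.0), np.float64(228.0)) 17.5 [[ 0.56837522 -0.14799579  0.107     ]] edges [[ 0.5572689  -0.14800476  0.107     ]
 [ 0.58013546 -0.14798628  0.107     ]]
170 290 381 [[ 0.53343629 -0.12040584  0.045     ]
 [ 0.60354249 -0.12034321  0.045     ]]
camera depth cap [ 0.56837621 -0.14800697  0.10696373]
```

>>> servo_tool(
  targets=[
    [[1, 7, 20], [0, 0, 0], 85],
    [[0, 0, 25], [0, 0, 0], 85],
    [[0, 0, 30], [0, 0, 0], 85],
    [[0, 0, 30], [0, 0, 0], 85],
    [[0, 0, 25], [0, 0, 0], 85],
    [[0, 0, 20], [0, 0, 0], 85],
    [[0, 0, 13], [0, 0, 0], 85],
    [[0, 0, 5], [0, 0, 0], 85],
    [[0, 0, 0], [0, 0, 0], 85],
    [[0, 0, 0], [0, 0, 0], 85],
  ],
)

```text
time: 4.95
tool_pos: [0.5685, -0.1483, 0.0892]
orientation: [3.141, 0.0, 1.571]
ft_force: [1.0, -0.6, 0.5]
grip_width: 0.0852
```

Run:
```python
from h import *
o=get_obs(); print(o["time"],o["tool_pos"],o["orientation"],o["q"].round(3),o["ft_force"])
for n in ("wrist","scene"):
    d=get_image(n); cv2.imwrite(f"pics/{n}2.png",d["color"][...,::-1])
```

```text
4.95 [ 0.56850281 -0.14828538  0.08917156] [3.14051286e+00 2.41063986e-04 1.57088130e+00] [-0.29   0.658  0.661  1.849 -0.539  0.82   0.648] [ 0.99001831 -0.58449378  0.47485022]
```

View pics/wrist2.png

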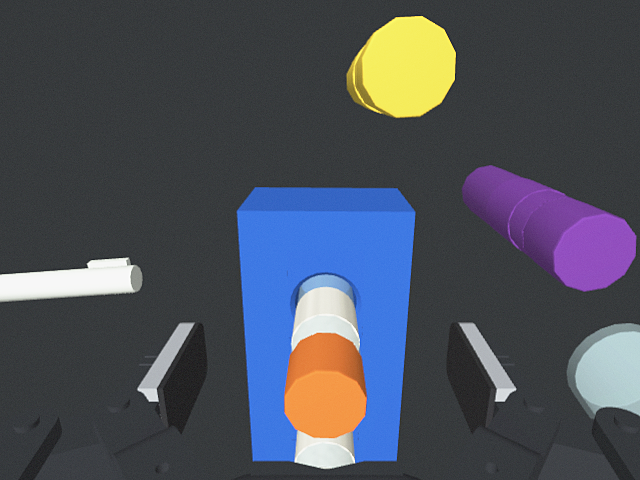

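View pics/scene2.png

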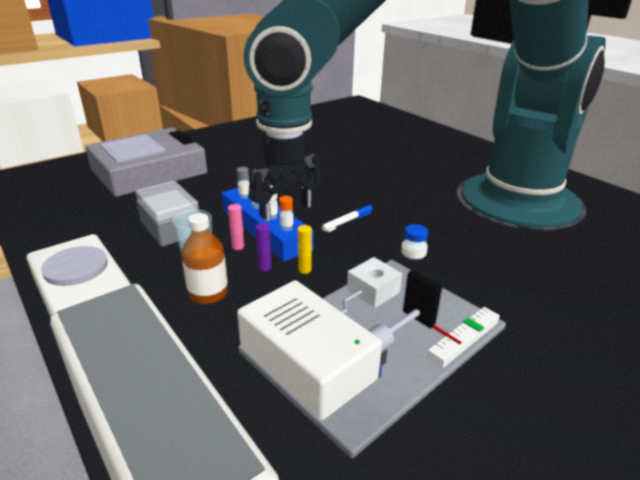

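Run:
```python
from h import *
def proj(d,p):
    T=d["T"];c=T[:3,:3].T@(np.array(p)-T[:3,3]);K=d["camera_matrix"];return K[0,0]*c[0]/-c[2]+K[0,2],-K[1,1]*c[1]/-c[2]+K[1,2]
s=get_image("scene");w=get_image("wrist")
for nm,p in [("tcp",(.5685,-.1483,.0892)),("tip",(.5685,-.1483,.064)),("captop",(.568,-.148,.107)),("fing+x",(.612,-.148,.09)),("fing-x",(.525,-.148,.09))]: print(nm,proj(s,p),proj(w,p))
print(ray(w,(325,400),.107), ray(s,(286.5,199),.107))
cv2.imwrite("pics/s3.png",cv2.resize(s["color"][130:270,200:350,::-1],None,fx=4,fy=4))
```

```text
tcp (np.float64(285.612122755903), np.float64(206.02669645627577)) (np.float64(325.6701545608557), np.float64(368.69345027184556))
tip (np.float64(285.8978613192732), np.float64(217.51402246443095)) (np.float64(325.6415189998347), np.float64(328.1573637894388))
captop (np.float64(285.7134869068044), np.float64(197.70388385572429)) (np.float64(323.92367712246494), np.float64(406.1582513230876))
fing+x (np.float64(266.26939490888947), np.float64(212.103438085445)) (np.float64(461.6076426758719), np.float64(369.2503532456626))
fing-x (np.float64(304.21651174803793), np.float64(199.62456632732943)) (np.float64(189.5969303631104), np.float64(369.58367128780105))
[[ 0.56830596 -0.14589799  0.107     ]] [[ 0.56975689 -0.14270194  0.107     ]]
```

View pics/s3.png

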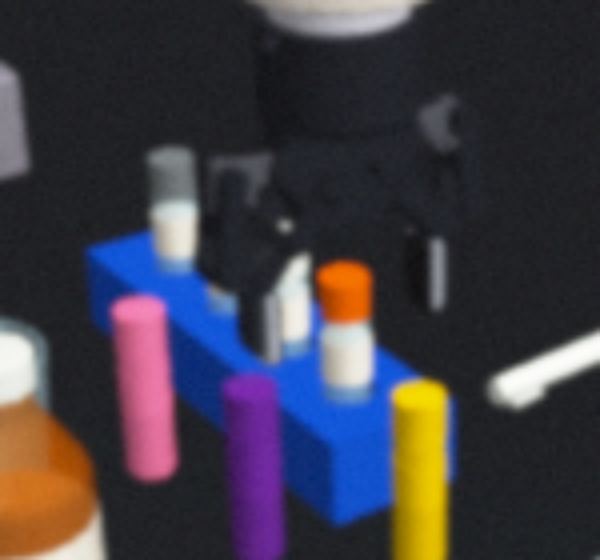

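The scene crop shows the fingers on both sides of the orange tube, with the pads level with its upper half. Closing now.

>>> servo_tool(
  targets=[
    [[2, 0, 0], [0, 0, 0], 60],
    [[0, 0, 0], [0, 0, 0], 35],
    [[0, 0, 0], [0, 0, 0], 15],
    [[0, 0, 0], [0, 0, 0], 15],
    [[0, 0, 0], [0, 0, 0], 15],
    [[0, 0, 0], [0, 0, 0], 15],
    [[0, 0, 0], [0, 0, 0], 15],
    [[0, 0, 0], [0, 0, 0], 15],
  ],
  squeeze=40,
)

```text
time: 5.95
tool_pos: [0.5682, -0.1462, 0.0884]
orientation: [3.141, 0.0, 1.571]
ft_force: [-0.2, 0.9, 4.5]
grip_width: 0.0234
```

>>> servo_tool(
  targets=[
    [[0, 0, -8], [0, 0, 0], 15],
    [[0, 0, -12], [0, 0, 0], 15],
    [[0, 0, -20], [0, 0, 0], 15],
    [[0, 0, -25], [0, 0, 0], 15],
    [[0, 0, -25], [0, 0, 0], 15],
    [[0, 0, -20], [0, 0, 0], 15],
    [[0, 0, -12], [0, 0, 0], 15],
    [[0, 0, 0], [0, 0, 0], 15],
  ],
)

```text
time: 6.75
tool_pos: [0.5686, -0.1463, 0.212]
orientation: [3.139, 0.0, 1.571]
ft_force: [0.7, -0.1, -1.5]
grip_width: 0.0233
```

Run:
```python
from h import *
o=get_obs(); print(o["time"],o["tool_pos"],o["orientation"],o["q"].round(3),o["ft_force"],o["grip_width"])
for n in ("wrist","scene"):
    d=get_image(n); cv2.imwrite(f"pics/{n}4.png",d["color"][...,::-1])
```

```text
6.75 [ 0.56858949 -0.14626507  0.21202683] [3.13911719e+00 1.04032343e-04 1.57084263e+00] [-0.385  0.497  0.778  1.777 -0.402  1.031  0.543] [ 0.73857104 -0.06150557 -1.50892053] 0.023260957333535347
```

View pics/wrist4.png

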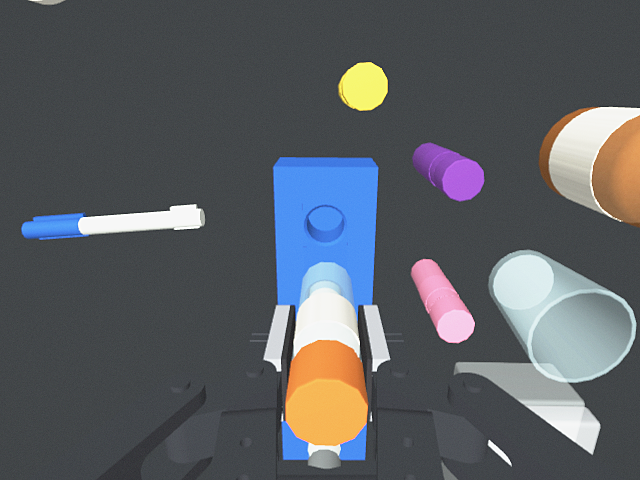

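View pics/scene4.png

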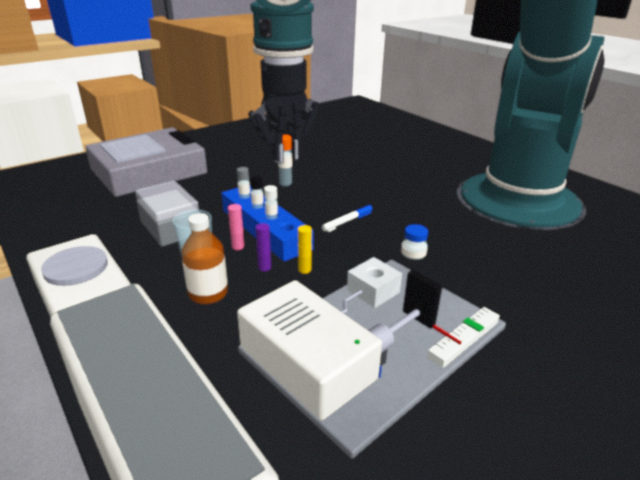

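The wrist view shows the tube held between the pads, with its vacated hole visible at (325,223). The scene view shows the tube clear of the rack and the other tubes still in place. Moving over the well.

>>> servo_tool(
  targets=[
    [[10, -1, 0], [0, 0, 0], 15],
    [[20, -3, 0], [0, 0, 0], 15],
    [[22, -3, 0], [0, 0, 0], 15],
    [[22, -3, 0], [0, 0, 0], 15],
    [[22, -3, 0], [0, 0, 0], 15],
    [[22, -3, 0], [0, 0, 0], 15],
    [[22, -3, 0], [0, 0, 0], 15],
    [[22, -3, 0], [0, 0, 0], 15],
    [[22, -3, 0], [0, 0, 0], 15],
    [[20, -3, 0], [0, 0, 0], 15],
    [[10, -2, 0], [0, 0, 0], 15],
    [[6, 0, 0], [0, 0, -0.095], 15],
    [[0, 0, 0], [0, 0, 0], 15],
    [[0, 0, 0], [0, 0, 0], 15],
  ],
)

```text
time: 8.25
tool_pos: [0.5379, 0.0734, 0.2101]
orientation: [-3.141, 0.0, 1.663]
ft_force: [-0.7, 0.5, -0.4]
grip_width: 0.023
```

Run:
```python
from h import *
o=get_obs(); print(o["time"],o["tool_pos"],o["orientation"],o["q"].round(3),o["ft_force"],o["grip_width"])
for n in ("wrist","scene"):
    d=get_image(n); cv2.imwrite(f"pics/{n}5.png",d["color"][...,::-1]); np.savez(f"{n}5.npz",**d)
```

```text
8.25 [0.53790035 0.0733875  0.21008021] [-3.14118924e+00  2.86627744e-04  1.66290366e+00] [-0.794  0.405  0.754  1.885 -0.33   0.98   0.199] [-0.68030919  0.47172323 -0.36131574] 0.0230282276779757
```

View pics/wrist5.png

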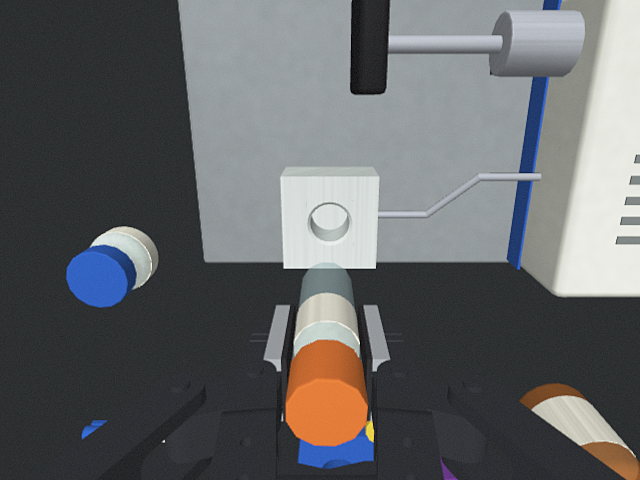

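View pics/scene5.png

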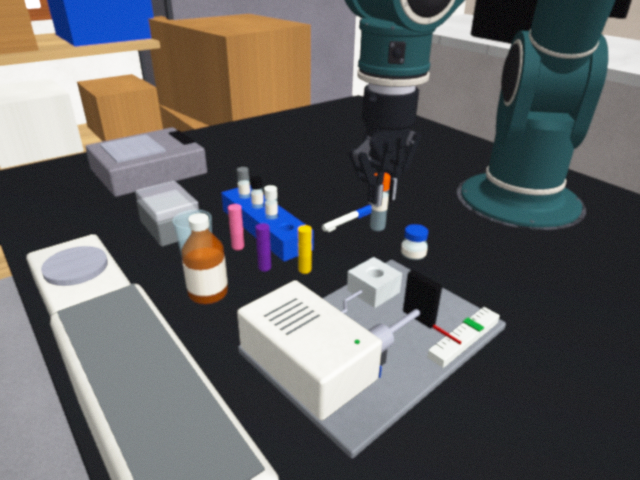

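Run:
```python
from h import *
d=dict(np.load("wrist5.npz")); g=cv2.cvtColor(d["color"],cv2.COLOR_RGB2GRAY)
cv2.imwrite("pics/w5c.png",cv2.resize(d["color"][160:280,270:390,::-1],None,fx=5,fy=5))
# block top white mask
m=(g>205).astype(np.uint8); m[:160]=0;m[275:]=0;m[:,:270]=0;m[:,390:]=0
cs,h=cv2.findContours(m,cv2.RETR_CCOMP,cv2.CHAIN_APPROX_NONE)
for c,hh in zip(cs,h[0]):
    if cv2.contourArea(c)>300:
        print(cv2.contourArea(c),hh[3],"box",cv2.boundingRect(c), cv2.fitEllipse(c))
        b=cv2.boxPoints(cv2.minAreaRect(c)); print(b.round(1).tolist(), ray(d,b,.054).round(4).tolist(), ray(d,b,.054).mean(0))
```

```text
612.5 -1 box (312, 205, 35, 25) ((329.1607666015625, 216.61155700683594), (23.921873092651367, 32.856719970703125), 89.59644317626953)
[[312.0, 205.0], [346.0, 205.0], [346.0, 229.0], [312.0, 229.0]] [[0.5275, 0.0873, 0.054], [0.5498, 0.0893, 0.054], [0.5515, 0.0729, 0.054], [0.5288, 0.0708, 0.054]] [0.53938896 0.08009355 0.054     ]
8363.5 -1 box (281, 176, 98, 92) ((329.34942626953125, 220.80166625976562), (105.42642974853516, 112.3849105834961), 91.70733642578125)
[[281.0, 176.0], [378.0, 176.0], [378.0, 267.0], [281.0, 267.0]] [[0.5061, 0.1046, 0.054], [0.5682, 0.1103, 0.054], [0.5765, 0.0476, 0.054], [0.5097, 0.0415, 0.054]] [0.54011161 0.07597916 0.054     ]
1417.0 4 box (306, 201, 47, 41) ((328.8703308105469, 220.91213989257812), (40.091156005859375, 45.20756149291992), 82.16072082519531)
[[298.5, 221.5], [329.0, 191.0], [358.5, 220.5], [328.0, 251.0]] [[0.5194, 0.0752, 0.054], [0.5377, 0.0976, 0.054], [0.5592, 0.0796, 0.054], [0.541, 0.0562, 0.054]] [0.53932394 0.07714398 0.054     ]
```

View pics/w5c.png

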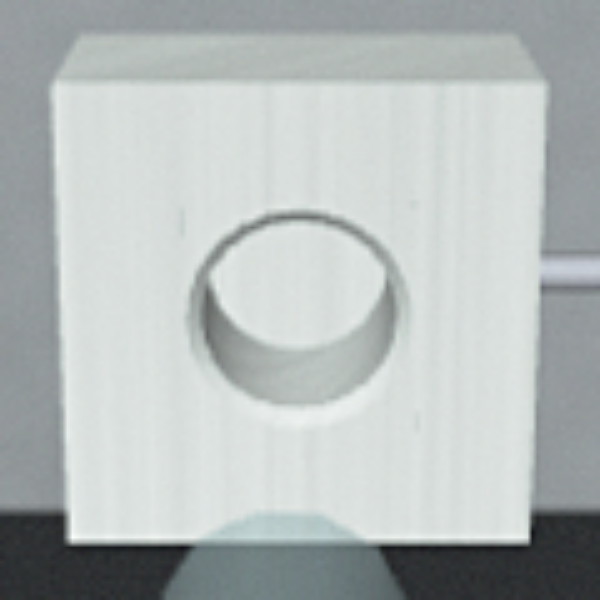

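Run:
```python
from h import *
d=dict(np.load("wrist5.npz"))
f=lambda p:np.array(p)/5+[270,160]-.4
w=ray(d,f([[52,82],[547,82],[532,543],[68,543]]),.054); print("block",w.mean(0),[np.linalg.norm(w[i]-w[i-1]).round(4) for i in range(4)],"yaw",np.arctan2(-(w[0]-w[1])[1],-(w[0]-w[1])[0]),np.arctan2(-(w[3]-w[2])[1],-(w[3]-w[2])[0]))
h=ray(d,f([[187,315],[410,315],[298,208],[298,425]]),.054); print("hole",h.round(4).tolist(),h[:2].mean(0),h[2:].mean(0), np.linalg.norm(h[0]-h[1]))
# rack hole from lifted view
i=cv2.imread("pics/wrist4.png"); cv2.imwrite("pics/w4c.png",cv2.resize(i[180:270,270:390],None,fx=6,fy=6))
```

```text
block [0.54018817 0.07553624 0.054     ] [np.float64(0.0641), np.float64(0.0637), np.float64(0.0641), np.float64(0.0642)] yaw 0.09168154134475459 0.09164398370063159
hole [[0.5251, 0.075, 0.054], [0.5548, 0.0777, 0.054], [0.5385, 0.0909, 0.054], [0.5413, 0.0608, 0.054]] [0.53994377 0.07633241 0.054     ] [0.53992096 0.07586206 0.054     ] 0.029747320702912132
```

View pics/w4c.png

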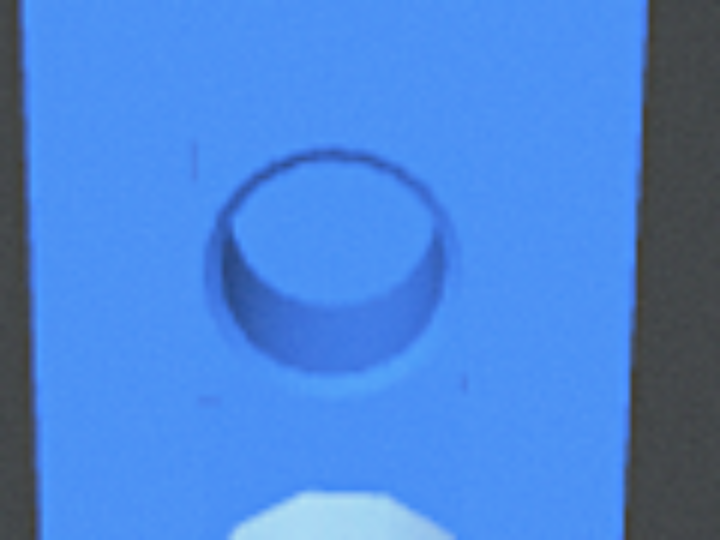

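Run:
```python
from h import *
from scipy.spatial.transform import Rotation as R
d=dict(np.load("wrist5.npz"))
def P(p,e):
    M=np.eye(4);M[:3,:3]=R.from_euler("xyz",e).as_matrix();M[:3,3]=p;return M
A=P([0.53790035,0.0733875,0.21008021],[-3.14118924,2.866e-4,1.66290366])
B=P([0.56858949,-0.14626507,0.21202683],[3.13911719,1.04e-4,1.57084263])
X=np.linalg.inv(A)@d["T"]; e=dict(d); e["T"]=B@X
h=ray(e,(324.9,224.6),.045)[0]; print("rack hole",h)
print("hole in tool frame",np.linalg.inv(B)@np.r_[h,1]); print("well in tool",np.linalg.inv(A)@np.r_[.5399,.0760,.054,1])
c=ray(e,[[324.9-20.8,224.6],[324.9+20.8,224.6]],.045); print(np.linalg.norm(c[0]-c[1]))
```

```text
rack hole [ 0.56840334 -0.14816473  0.045     ]
hole in tool frame [-1.88227667e-03 -5.99703490e-04  1.67026054e-01  1.00000000e+00]
well in tool [0.00246224 0.00229443 0.1560786  1.        ]
0.028905840497814247
```

>>> servo_tool(
  targets=[
    [[4, 2.5, 0], [0, 0, 0], 15],
    [[0, 0, 15], [0, 0, 0], 15],
    [[0, 0, 20], [0, 0, 0], 15],
    [[0, 0, 15], [0, 0, 0], 15],
    [[0, 0, 10], [0, 0, 0], 15],
    [[0, 0, 0], [0, 0, 0], 15],
    [[0, 0, 0], [0, 0, 0], 15],
  ],
)

```text
time: 9.05
tool_pos: [0.5404, 0.0779, 0.1505]
orientation: [3.142, 0.0, 1.665]
ft_force: [0.8, 0.3, -0.2]
grip_width: 0.0235
```

Run:
```python
from h import *
o=get_obs(); print(o["time"],o["tool_pos"],o["orientation"],o["ft_force"],o["grip_width"])
d=get_image("wrist"); cv2.imwrite("pics/w6.png",d["color"][...,::-1])
s=get_image("scene"); cv2.imwrite("pics/s6.png",cv2.resize(s["color"][170:320,320:470,::-1],None,fx=4,fy=4))
```

```text
9.05 [0.54036173 0.07792307 0.15050497] [3.14151316e+00 2.61264299e-04 1.66537249e+00] [ 0.80132241  0.31341116 -0.16724023] 0.023525101797227343
```

View pics/w6.png

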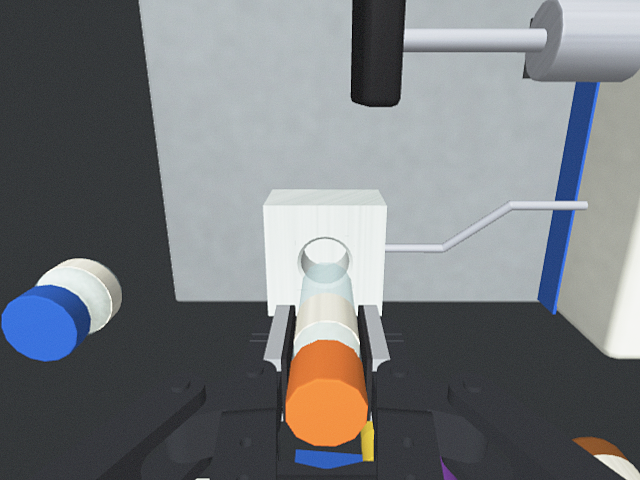

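View pics/s6.png

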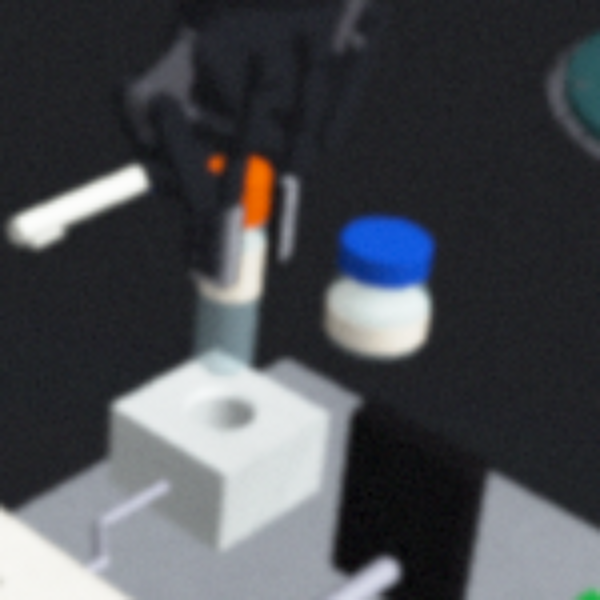

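>>> servo_tool(
  targets=[
    [[0, 0, 10], [0, 0, 0], 15],
    [[0, 0, 10], [0, 0, 0], 15],
    [[0, 0, 8], [0, 0, 0], 15],
    [[0, 0, 6], [0, 0, 0], 15],
    [[0, 0, 6], [0, 0, 0], 15],
    [[0, 0, 0], [0, 0, 0], 15],
  ],
)

```text
time: 9.75
tool_pos: [0.5398, 0.078, 0.1095]
orientation: [-3.141, 0.0, 1.666]
ft_force: [0.4, 0.6, -0.2]
grip_width: 0.0233
```

No contact force with the tube's underside at about 36 mm, which is below the mouth, so it is in the well. Going on down.

>>> servo_tool(
  targets=[
    [[0, 0, 5], [0, 0, 0], 15],
    [[0, 0, 3], [0, 0, 0], 15],
    [[0, 0, 2], [0, 0, 0], 15],
    [[0, 0, 1], [0, 0, 0], 15],
    [[0, 0, 0], [0, 0, 0], 15],
  ],
)

```text
time: 10.25
tool_pos: [0.5402, 0.0781, 0.0992]
orientation: [-3.142, 0.0, 1.666]
ft_force: [-0.3, -0.1, -0.7]
grip_width: 0.0234
```

>>> servo_tool(
  targets=[
    [[0, 0, 1], [0, 0, 0], 15],
    [[0, 0, 1], [0, 0, 0], 15],
    [[0, 0, 0], [0, 0, 0], 15],
  ],
)

```text
time: 10.55
tool_pos: [0.5403, 0.0781, 0.0975]
orientation: [3.141, -0.0, 1.666]
ft_force: [-0.6, 0.1, 1.6]
grip_width: 0.0233
```

>>> servo_tool(
  targets=[
    [[0, 0, 0.5], [0, 0, 0], 26],
    [[0, 0, 0], [0, 0, 0], 32],
    [[0, 0, 0], [0, 0, 0], 45],
    [[0, 0, 0], [0, 0, 0], 60],
    [[0, 0, 0], [0, 0, 0], 70],
    [[0, 0, 0], [0, 0, 0], 70],
  ],
)

```text
time: 11.15
tool_pos: [0.5402, 0.0781, 0.0968]
orientation: [3.142, 0.0, 1.666]
ft_force: [0.2, -0.4, -0.4]
grip_width: 0.0701
```

>>> servo_tool(
  targets=[
    [[0, 0, -15], [0, 0, 0], 70],
    [[0, 0, -25], [0, 0, 0], 70],
    [[0, 0, -30], [0, 0, 0], 70],
    [[0, 0, -25], [0, 0, 0], 70],
    [[0, 0, -10], [0, 0, 0], 70],
    [[0, 0, 0], [0, 0, 0], 70],
  ],
)

```text
time: 11.75
tool_pos: [0.5407, 0.0783, 0.2034]
orientation: [3.139, -0.001, 1.666]
ft_force: [-0.2, 0.1, -0.4]
grip_width: 0.0701
```

Run:
```python
from h import *
o=get_obs(); print(o["time"],o["tool_pos"],o["orientation"],o["ft_force"],o["grip_width"],o["q"].round(2))
d=get_image("wrist"); cv2.imwrite("pics/w7.png",d["color"][...,::-1]);np.savez("w7.npz",**d)
s=get_image("scene"); cv2.imwrite("pics/s7.png",cv2.resize(s["color"][170:360,320:510,::-1],None,fx=3,fy=3));np.savez("s7.npz",**s)
```

```text
11.75 [0.54070249 0.07828609 0.2034203 ] [ 3.13919683e+00 -8.49927306e-04  1.66598546e+00] [-0.18969158  0.07394957 -0.35423492] 0.07009721827442461 [-0.79  0.42  0.75  1.88 -0.34  0.97  0.2 ]
```

View pics/w7.png

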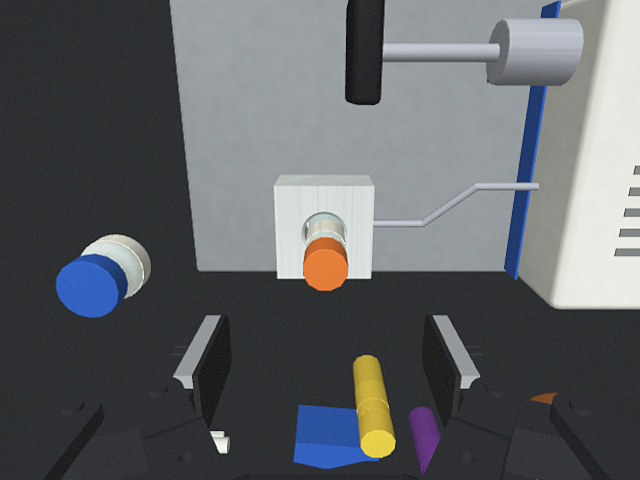

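View pics/s7.png

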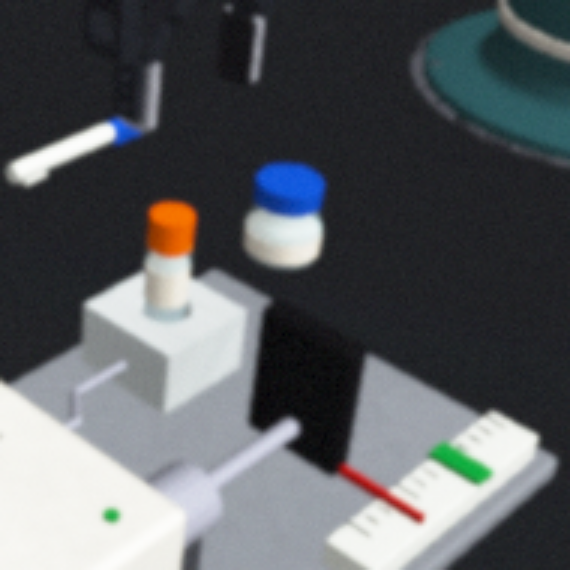

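>>> servo_tool(
  targets=[
    [[10, 2, 0], [0, 0, 0], 85],
    [[20, 4, 0], [0, 0, 0], 85],
    [[24, 4, 0], [0, 0, 0], 85],
    [[24, 4, 0], [0, 0, 0], 85],
    [[20, 4, 0], [0, 0, 0], 85],
    [[10, 1, 0], [0, 0, 0], 85],
    [[0, 0, 0], [0, 0, 0], 85],
    [[0, 0, 0], [0, 0, 0], 85],
  ],
)

```text
time: 12.65
tool_pos: [0.5487, 0.1866, 0.2015]
orientation: [-3.141, 0.001, 1.665]
ft_force: [0.4, 0.1, 0.1]
grip_width: 0.0851
```

Run:
```python
from h import *
w=dict(np.load("w7.npz")); print("cap top",depthpt(w,(325,268)), "want z .116")
o=get_obs(); print(o["time"],o["tool_pos"],o["orientation"],o["ft_force"],o["grip_width"],o["q"].round(2))
d=get_image("wrist"); cv2.imwrite("pics/w8.png",d["color"][...,::-1]);np.savez("w8.npz",**d)
```

```text
cap top [0.54073433 0.07634776 0.11471642] want z .116
12.65 [0.54869108 0.18658385 0.20145807] [-3.14105291e+00  7.95805716e-04  1.66518771e+00] [0.43325035 0.12418945 0.11155461] 0.08510872047430745 [-0.93  0.48  0.71  1.8  -0.37  1.    0.03]
```

View pics/w8.png

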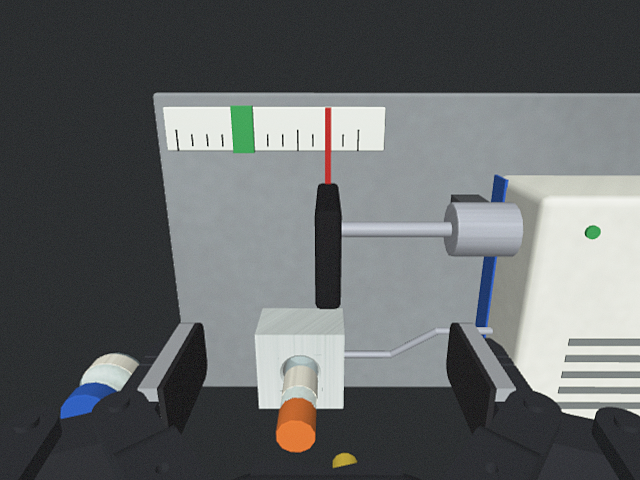

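The wrist view shows the orange tube upright in the block at (296,425), with its cap top at z = 0.115 against 0.116 expected, so it is seated. The handle is at (328,245), the red pointer at (328,145) and the green mark at (243,130).

```bash
cat > g.py <<'E'
from h import *
def gap(d,zp=.036):
    H=hsv(d); out={}
    yaw=.092; ex=np.array([np.cos(yaw),np.sin(yaw),0]); ey=np.array([-np.sin(yaw),np.cos(yaw),0])
    gm=max(blobs(mask(H,(50,100,50),(80,255,255))),key=lambda b:b[0] if b[1][1]<200 else 0)
    ys,xs=np.nonzero(gm[2]); b=ray(d,cv2.boxPoints(cv2.minAreaRect(np.c_[xs,ys].astype(np.float32))),.034)
    G=ray(d,np.c_[xs,ys],.034); gx=G@ex; gy=G@ey
    print("green px",gm[1],"x' mid",(gx.min()+gx.max())/2,"len",np.ptp(gx),np.ptp(gy),"mean",gx.mean())
    rm=mask(H,(0,130,60),(5,255,255))|mask(H,(174,130,60),(180,255,255))
    rm=max(blobs(rm),key=lambda b:b[0] if b[1][1]<230 else 0); ys,xs=np.nonzero(rm[2]); 
    for z in (zp,zp+.006):
        P=ray(d,np.c_[xs,ys],z); k=np.abs(P@ey-gy.mean())<.012
        print("red z",z,"x'",(P[k]@ex).mean(),"gap red-green",(P[k]@ex).mean()-gx.mean())
    print("red depth",depthpt(d,(xs[len(xs)//4],ys[len(xs)//4])))
    return
if __name__=="__main__":
    d=get_image("wrist"); gap(d)
    o=get_obs();print(o["time"],o["tool_pos"],o["orientation"],o["ft_force"],o["grip_width"])
E
python3 - <<'E'
from g import *
d=dict(np.load("w8.npz")); gap(d)
V=hsv(d)[...,2]; m=(V<45); m[:175]=0; m[315:]=0; m[:,:300]=0;m[:,360:]=0
b=max(blobs(m),key=lambda b:b[0]); ys,xs=np.nonzero(b[2]);print("handle px",xs.min(),xs.max(),ys.min(),ys.max())
t=depthpt(d,(328,300));print("top?",t,depthpt(d,(328,250)))
for v in (230,260,290):
  x=xs[ys==v];print(v,x.min(),x.max(),ray(d,[[x.min(),v],[x.max()+1,v]],.112).round(4).tolist())
E
```

```text
green px [242.1 129. ] x' mid 0.5092116076977569 len 0.013856014401737782 0.02891524108635249 mean 0.5092109743679433
red z 0.036 x' 0.5644331252765389 gap red-green 0.05522215090859561
red z 0.041999999999999996 x' 0.5644170085606063 gap red-green 0.05520603419266301
red depth [0.54276798 0.25030789 0.03931732]
handle px 315 340 184 308
top? [0.55190454 0.16513689 0.11061278] [0.54913946 0.19403676 0.11133429]
230 315 340 [[0.5415, 0.2044, 0.112], [0.5546, 0.2056, 0.112]]
260 316 339 [[0.5434, 0.1882, 0.112], [0.5558, 0.1894, 0.112]]
290 316 339 [[0.5449, 0.1711, 0.112], [0.5576, 0.1723, 0.112]]
```

>>> servo_tool(
  targets=[
    [[1, 1, 15], [0, 0, 0], 85],
    [[0, 0, 25], [0, 0, 0], 85],
    [[0, 0, 25], [0, 0, 0], 85],
    [[0, 0, 20], [0, 0, 0], 85],
    [[0, 0, 13], [0, 0, 0], 85],
    [[0, 0, 7], [0, 0, 0], 85],
    [[0, 0, 0], [0, 0, 0], 85],
    [[0, 0, 0], [0, 0, 0], 85],
  ],
)

```text
time: 13.5
tool_pos: [0.5501, 0.1884, 0.0974]
orientation: [3.141, -0.0, 1.666]
ft_force: [-0.5, 0.4, 0.6]
grip_width: 0.0852
```

>>> servo_tool(
  targets=[
    [[0, 0, 0], [0, 0, 0], 50],
    [[0, 0, 0], [0, 0, 0], 25],
    [[0, 0, 0], [0, 0, 0], 8],
    [[0, 0, 0], [0, 0, 0], 5],
    [[0, 0, 0], [0, 0, 0], 5],
    [[0, 0, 0], [0, 0, 0], 5],
    [[0, 0, 0], [0, 0, 0], 5],
    [[0, 0, 0], [0, 0, 0], 5],
    [[0, 0, 0], [0, 0, 0], 5],
  ],
  squeeze=60,
)

```text
time: 14.4
tool_pos: [0.5494, 0.1885, 0.097]
orientation: [-3.141, -0.0, 1.666]
ft_force: [-5.2, -0.5, 8.2]
grip_width: 0.0135
```

Run:
```python
from g import *
o=get_obs(); print(o["time"],o["tool_pos"],o["orientation"],o["ft_force"],o["grip_width"],o["q"].round(2))
d=get_image("wrist"); cv2.imwrite("pics/w9.png",d["color"][...,::-1]); gap(d)
```

```text
14.4 [0.54939782 0.18853285 0.09703017] [-3.14080863e+00 -2.82022414e-04  1.66574822e+00] [-5.21943959 -0.54933762  8.23872339] 0.013521330388994387 [-0.85  0.62  0.62  1.86 -0.48  0.81  0.12]
green px [194.2 151.7] x' mid 0.5095018238631719 len 0.014211007749154847 0.02962842706177915 mean 0.5094952785876649
red z 0.036 x' 0.5643323586065357 gap red-green 0.05483708001887089
red z 0.041999999999999996 x' 0.5643375310189033 gap red-green 0.054842252431238414
red depth [0.54317399 0.25091909 0.03959085]
```

View pics/w9.png

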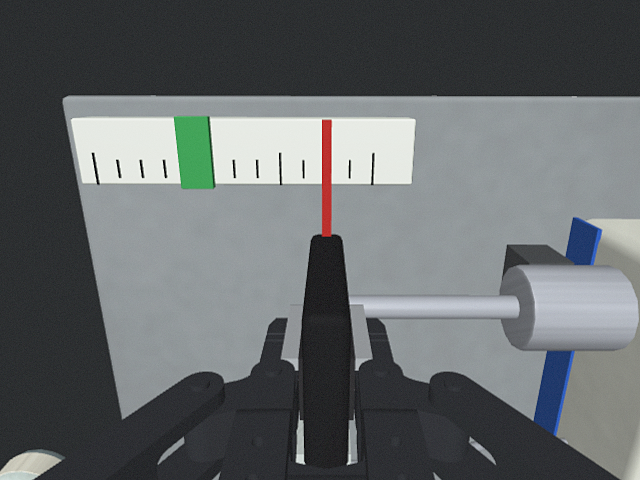

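The fingers hold the handle (13.5 mm opening for the 14 mm bar). The pointer is at (327,150), 55 mm from the green mark at (194,152). Pulling.

>>> servo_tool(
  targets=[
    [[0, -3, 0], [0, 0, 0], 5],
    [[0, -6, 0], [0, 0, 0], 5],
    [[0, -7, 0], [0, 0, 0], 5],
    [[0, -7, 0], [0, 0, 0], 5],
    [[0, -7, 0], [0, 0, 0], 5],
    [[0, -7, 0], [0, 0, 0], 5],
    [[0, -7, 0], [0, 0, 0], 5],
    [[0, -6, 0], [0, 0, 0], 5],
    [[0, -4, 0], [0, 0, 0], 5],
    [[0, -1, 0], [0, 0, 0], 5],
    [[0, 0, 0], [0, 0, 0], 5],
    [[0, 0, 0], [0, 0, 0], 5],
    [[0, 0, 0], [0, 0, 0], 5],
  ],
)

```text
time: 15.75
tool_pos: [0.4959, 0.1835, 0.0971]
orientation: [3.139, -0.0, 1.666]
ft_force: [8.5, 1.2, -4.4]
grip_width: 0.0135
```

Run:
```python
from g import *
o=get_obs(); print(o["time"],o["tool_pos"],o["orientation"],o["ft_force"],o["grip_width"],o["joint_velocities"].round(3))
d=get_image("wrist"); cv2.imwrite("pics/w10.png",d["color"][...,::-1])
s=get_image("scene"); cv2.imwrite("pics/s10.png",s["color"][...,::-1]); gap(d)
```

```text
15.75 [0.49586494 0.18352515 0.09707531] [ 3.13919557e+00 -5.37379969e-05  1.66577308e+00] [ 8.51852036  1.21804125 -4.38725416] 0.013545139684134106 [-0.    -0.001 -0.001 -0.001 -0.001  0.     0.   ]
green px [318.7 151.4] x' mid 0.5087514150568886 len 0.0135460731661593 0.029238726975365364 mean 0.5077513778725663
red z 0.036 x' 0.5107817281461553 gap red-green 0.0030303502735889998
red z 0.041999999999999996 x' 0.5107675013845052 gap red-green 0.0030161235119389174
red depth [0.48944733 0.24585274 0.03953119]
```

View pics/w10.png

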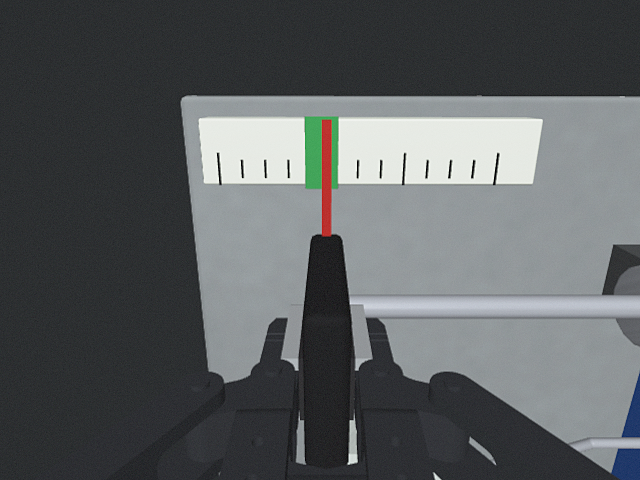

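View pics/s10.png

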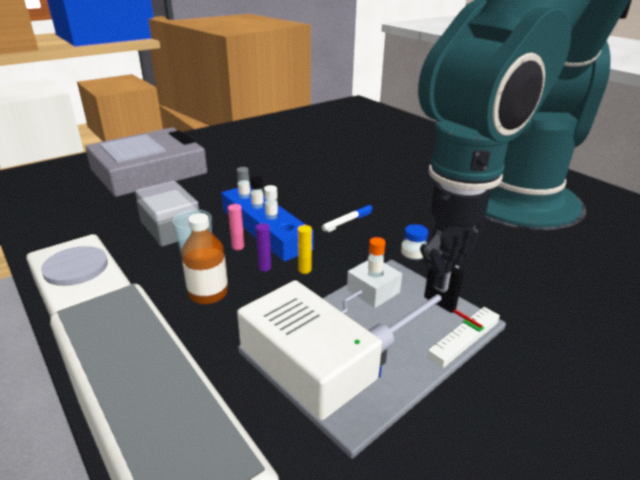

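The pointer (327) lies within the green (305 to 338, middle 321), about 2 mm short of the mark's middle. I pull 2 mm more and hold.

>>> servo_tool(
  targets=[
    [[0, -1, 0], [0, 0, 0], 5],
    [[0, -1, 0], [0, 0, 0], 5],
    [[0, 0, 0], [0, 0, 0], 5],
    [[0, 0, 0], [0, 0, 0], 5],
    [[0, 0, 0], [0, 0, 0], 5],
    [[0, 0, 0], [0, 0, 0], 5],
    [[0, 0, 0], [0, 0, 0], 5],
    [[0, 0, 0], [0, 0, 0], 5],
    [[0, 0, 0], [0, 0, 0], 5],
    [[0, 0, 0], [0, 0, 0], 5],
    [[0, 0, 0], [0, 0, 0], 5],
    [[0, 0, 0], [0, 0, 0], 5],
  ],
)

```text
time: 17.05
tool_pos: [0.4939, 0.1833, 0.0971]
orientation: [3.139, -0.0, 1.666]
ft_force: [8.2, 2.7, -4.8]
grip_width: 0.0137
```

Run:
```python
from g import *
o=get_obs(); print(o["time"],o["tool_pos"],o["ft_force"],o["grip_width"],abs(o["joint_velocities"]).max())
d=get_image("wrist"); cv2.imwrite("pics/w11.png",d["color"][80:330,150:550,::-1])
gap(d)
s=get_image("scene");cv2.imwrite("pics/s11.png",cv2.resize(s["color"][200:350,330:520,::-1],None,fx=4,fy=4))
```

```text
17.05 [0.49391298 0.18330799 0.09706763] [ 8.18068688  2.67795331 -4.81596001] 0.013748576600374146 0.001727194717977616
green px [325.3 151.7] x' mid 0.5087193313907963 len 0.013366189556423436 0.02924018315493984 mean 0.508537656796638
red z 0.036 x' 0.5088347927257877 gap red-green 0.00029713592914970555
red z 0.041999999999999996 x' 0.5088200560107998 gap red-green 0.00028239921416184366
red depth [0.48750446 0.24572558 0.04000348]
```

View pics/w11.png

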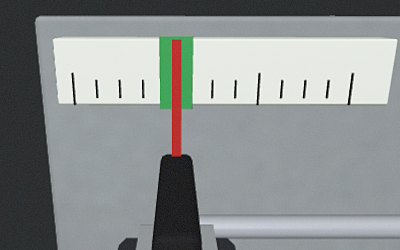

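View pics/s11.png

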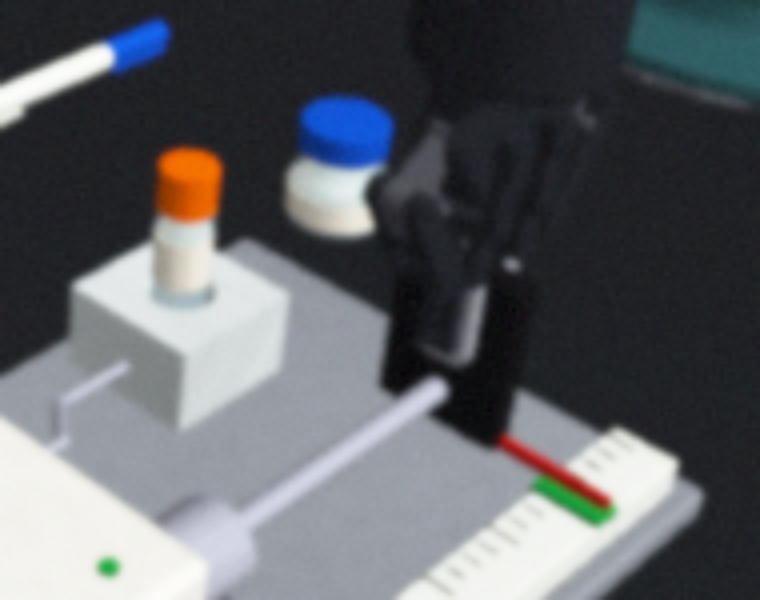

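The wrist view shows the red pointer centred on the green mark with a measured gap of 0.3 mm. The scene view shows the tube standing in the well and the fingers still on the handle. Handing in.

```bash
python3 -c "
from cell import *
print(close_job())"
```

```text
the job is handed in; nothing more can be done
None
```

I moved the orange-capped tube from the rack into the sampler's well and let go of it. I then gripped the plunger handle, pulled it about 56 mm, and handed the job in at about 17 s while still holding it.

My last checks showed:
- **Tube:** it stands upright in the well. Its cap top measured 115 mm above the bench against the 116 mm expected, within the calibration's error.
- **Pointer:** it is 0.3 mm from the middle of the green mark and at rest.
- **Grip:** the fingers hold the bar at a 13.7 mm opening. The wrist force along the pull is about 8 N, against the 9.5 N or so the spring should give at 56 mm.
- **Other objects:** the other tubes, the bottle, jar and pen looked unmoved in the pictures. I checked these by eye and did not measure them.

No check failed. The one disagreement came just after the main pull. Two ways of reading the pointer's offset from the mark gave 2 mm and 3 mm, because the pointer hid part of the green. I settled it with a further 2 mm pull, after which both readings agreed to within 0.2 mm.

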